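# Plug the blender battery into its charging dock

## Robot

A 7-joint arm with a two-finger parallel gripper is mounted at the origin on the work surface. World frame = base frame: x ahead of the robot, y to its left, z up, the work surface at z = 0. Lengths are in m, angles in rad, forces in N, time in s.
With the tool pointing down it reaches from about 0.425 to 0.925 m from the base axis. Payload 6.8 kg.
Tool frame: the origin (TCP) lies at the very end of the fingers, on their centre line; the grasp point (between the pads) lies ctrl.tcp_to_grasp behind it (ctrl.tcp_to_grasp is the distance from the TCP to the grasp point, in m); z points along the fingers, y is the line along which they close (so a half turn about z gives the same grasp; the last joint's range is limited). The gripper opens to 85 mm and grips with 20 to 120 N. Pads are 22 mm wide; open, the fingers measure 114 mm over their backs; the gripper's body (76 mm by 85 mm) begins 54 mm behind the grasp point. The pads swing forward as they close: fully open they stand 13 mm farther back than shut.
Start: joints at [-0.108, 0.477, 0.022, 1.555, -0.011, 1.109, -0.083], TCP at [0.675, 0, 0.231] pointing down, gripper open.
Joint ranges: [-2.96, 2.96], [-0.34, 2.1], [-1.41, 1.46], [0.24, 2.44], [-1.37, 4.51], [0.17, 1.92], [-2.96, 2.96]. Speed limits (rad/s): [2.39, 2.39, 3.14, 3.14, 3.14, 3.14, 3.14].

## Interface

Orientations are given as a unit quaternion [x, y, z, w].
In Python, from plant import ctrl gives the robot as it stands. The module is installed in compiled form; this text tells all that it offers.
- The arm moves only by the tool drive_tool, never from a script. Its argument "steps" is one flat list of numbers, 5 for each row, row after row: the shift along the world's x, y, z normalised to -1 to 1, where 1 is 0.15 m, then the turn about the world's z normalised to -1 to 1, where 1 is 0.5 rad, then the opening, from 0 (shut) to 1 (fully open). In form: [tx, ty, tz, spin, hand, tx, ty, tz, spin, hand, ...]. A call has 1 to 20 rows; each row is the pose to reach, as a shift and turn from the pose commanded when the call began; what a row does not reach only later rows make up. A row lasts 1/8 s, in which the tool goes at most 62.5 mm and 10.7 degrees, less where a joint would pass 70% of its speed; a pose out of reach is approached as far as the arm can. A call with a number of a shift or a turn outside -1 to 1 is refused whole. A call with a gripper value outside its range is refused whole. The fingers move at their own pace and stop on an object; "force" is the grip in N (left out, the last holds). Time passes only in rows, so rows that repeat a pose let the fingers close. It gives the time, the measured TCP pose, the force, the opening and the grip force at its end, in the units of the state.
- ctrl.get_state(): the state, without advancing time (a new reading comes with each control period).
- ctrl.capture(name): name is "scene" or "side" or "wrist"; returns a dict with "img" (480x640x3 uint8, red, green, blue), "camera_matrix" (3x3 intrinsics, pixels), "cam_to_world" (4x4, takes a point from camera to world coordinates); the wrist camera has in their place "hand_eye" (4x4, takes a point from camera to tool coordinates, whose origin is the TCP and whose axes are the flange's). Camera axes: x right, y down, z forward; pixel columns grow to the right and rows downward; lengths in m; the calibration is good to about 2 mm. The wrist camera is an equidistant fisheye: a pixel r from the principal point sees the ray r / f radians off the axis. A picture is of the moment at which its call begins: read the wrist's pose just before it. There is no depth.
- ctrl.hand_in(): hands the job in; it is judged then, once.
Trained networks look in a picture, given as the dict that the camera call returned (one of the last four; its "shot" number tells which), for a name from the list of things; names that differ only in an ending like _2 or _b are one class to them, and where a whole thing is asked for, a point or a joint stands for the part that bears it (a point fixed in the world has none). Each returns a list of dicts, best first, with "score" (0 to 1); they miss things now and then, are a little off and sometimes report something else, mostly with a low value. They report only what shows in the picture. A call takes as long as a camera call. They do not tell look-alikes from the thing itself.
- ctrl.spot_in(picture, query): "at" ([column, row] in pixels, amid what is visible of it).
- ctrl.regions_of(picture, query): "mask" (480x640 bool, what is visible of it) and "at" ([column, row] in pixels, amid what is visible of it).
- ctrl.place_of(picture, query): "at" ([column, row] in pixels: a listed point, or the origin of a listed thing).
The state is a dict: "time": time; "qpos": joint angles; "dq": joint speeds; "joint_torque": joint torques, N m; "tcp_pos": TCP position; "eef_rot": TCP orientation; "ft_force": force on the tool from outside, world axes, zero at the start; "moment": the same for the moment, N m; "opening": opening from 0.0 (shut) to 1.0 (fully open); "gripper_force": force on a finger pad.
Only numpy, scipy, OpenCV 4.12 (cv2) and the standard library are available. Lean on these libraries where they do the work, as an engineer would, in place of code of your own. Each camera call takes 0.05 s, during which the arm holds its last target. There are 200 camera calls.

## Task

Take the hand blender's grey battery block from the turntable and plug it upright into the orange socket of the charging dock until it is fully home, then let go. The socket slides sideways in its dock and has been left anywhere along its travel, so feel for the hole with a light touch and ease the battery in gently, never ramming or forcing it against the dock. Leave the snack things on the turntable where they stand.

Things in the scene. Friction and masses are not known exactly. Their poses are not given: they have to be found in the camera images.
- battery: Grey battery block with a lime band and brass contacts near its foot, standing upright on the turntable; a plain rectangular block 44 (x) x 28 (y) x 85 (z) mm, about 0.22 kg, rigid; its whole lower end is the plug and fits the socket either way round. Origin: centre of its underside, z up; 44 mm along its x, 28 mm along its y.
- dock: White charging dock fixed to the bench, 90 (x) x 150 (y) x 46 (z) mm. Origin: centre of its underside, z up. In its top is a bay, 64 (x) x 76 (y) mm, filled by the flat top of an orange socket carriage 4 mm below the dock's rim. The carriage slides along dock y, but stiffly (about 15 N), so light rubbing does not move it.
- dock_bay (a point): Fixed point of the dock: centre of the bay at the carriage's flat top, 42 mm above the bench; axes as the dock's. The carriage's one hole is 48 (dock x) x 30 (dock y) mm, rim chamfered 3 mm, 26 mm deep, its floor 16 mm above the bench. It is centred on this point in x; in y its centre lies anywhere from -11 to +11 mm from it, which is not measured.
- turntable: Round white plastic turntable, 370 mm across, disc top 30 mm above the bench. Origin: centre, at bench level. Its foot is fixed; the disc turns stiffly about the vertical when pushed.
- snackbox: Bystander on the turntable: lime green snack box, 102 x 72 x 46 mm. Origin: centre of its underside.
- container: Bystander on the turntable: clear acrylic container with latch lid, 90 x 80 x 70 mm. Origin: centre of its underside.
- tumbler: Bystander on the turntable: stainless steel tumbler, 72 mm across, 110 mm tall. Origin: centre of its underside.
- cup: Bystander on the turntable: small black silicone cup, 60 mm across, 48 mm tall. Origin: centre of its underside.
Not all that is in view belongs to the job. Of the things that look like the battery, the middle-sized one is meant.

How it is judged:
At the end, for the whole second after the job is handed in: The battery stands upright (within 0.08 rad) in the socket, its underside within 2.5 mm of the hole's floor, its sides in line with the dock's (within 0.12 rad), released and at rest; the four snack things are upright and within 30 mm of where they started (z of battery in the frame of dock between 0.012 and 0.0185 m and x of battery in the frame of dock between -0.005 and 0.005 m and y of battery in the frame of dock between -0.0145 and 0.0145 m and angle between battery's own z axis and vertical below 0.08 rad and angle between the x axis of battery and the x axis of dock, either way round below 0.12 rad and linear speed of battery below 0.02 m/s and angular speed of battery below 0.2 rad/s and distance of each of snackbox, container, tumbler, cup from where it was at the start of the episode below 0.03 m and angle between each of snackbox, container, tumbler, cup's own z axis and vertical below 0.15 rad); the robot touches nothing.
It fails at once if the battery is pushed against the dock with more than 80 N (jammed, rammed or dropped in) (contact force between battery and dock above 80 N).
It fails at once if the lime green snack box is moved more than 30 mm or tipped (distance of snackbox from where it was at the start of the episode above 0.03 m or angle between snackbox's own z axis and vertical above 0.35 rad).
It fails at once if the clear container is moved more than 30 mm or tipped (distance of container from where it was at the start of the episode above 0.03 m or angle between container's own z axis and vertical above 0.35 rad).
It fails at once if the steel tumbler is moved more than 30 mm or tipped (distance of tumbler from where it was at the start of the episode above 0.03 m or angle between tumbler's own z axis and vertical above 0.35 rad).
It fails at once if the black cup is moved more than 30 mm or tipped (distance of cup from where it was at the start of the episode above 0.03 m or angle between cup's own z axis and vertical above 0.35 rad).
It also fails if it takes over 58 s, if anything falls off the work surface, if the arm or the gripper's body presses on something with over 40 N, if the wrist force passes 120 N, or if a joint passes its speed limit or range.

## Working session

There is one attempt and no reset: what is moved stays moved. The work goes in short steps, Python scripts to look and compute and a tool call to move; the robot and the scene stay as the last step left them, time stands still between calls to the robot, and variables do not carry over. Pictures are saved under pics/ and viewed, at most 10 in all, crops included, and the job is handed in when it is done.

Besides the shell and the picture viewer there is one more tool, called after "Request:" by a JSON object that holds its "op" and its "data". drive_tool: Moves the arm, as the interface text tells. Its arguments: {"type":"object","properties":{"steps":{"type":"array","items":{"type":"number","minimum":-1,"maximum":1}},"force":{"type":"number"}},"required":["steps"]}

```bash
mkdir -p pics
cat > h.py <<'E'
import numpy as np, cv2
from plant import ctrl
from scipy.spatial.transform import Rotation as R
def cap(n,save=None):
    s=ctrl.get_state(); p=ctrl.capture(n)
    if n=="wrist":
        T=np.eye(4);T[:3,:3]=R.from_quat(s["eef_rot"]).as_matrix();T[:3,3]=s["tcp_pos"]
        p["c2w"]=T@p["hand_eye"]
    else: p["c2w"]=p["cam_to_world"]
    p["name"]=n
    if save: cv2.imwrite("pics/"+save,p["img"][:,:,::-1])
    return p
def ray(p,uv):
    K=p["camera_matrix"]; x=(uv[0]-K[0,2])/K[0,0]; y=(uv[1]-K[1,2])/K[1,1]
    if p["name"]=="wrist":
        r=np.hypot(x,y); k=np.sin(r)/r if r>1e-9 else 1; d=np.array([x*k,y*k,np.cos(r)])
    else: d=np.array([x,y,1.])
    d=p["c2w"][:3,:3]@d; return p["c2w"][:3,3],d/np.linalg.norm(d)
def atz(p,uv,z):
    o,d=ray(p,uv); return o+d*(z-o[2])/d[2]
def tri(*obs):
    A=np.zeros((3,3));b=np.zeros(3)
    for p,uv in obs:
        o,d=ray(p,uv);M=np.eye(3)-np.outer(d,d);A+=M;b+=M@o
    x=np.linalg.solve(A,b)
    return x,[round(float(np.linalg.norm(np.cross(x-ray(p,uv)[0],ray(p,uv)[1]))),4) for p,uv in obs]
E
python3 - <<'E'
from h import *
np.set_printoptions(precision=4,suppress=True)
print(ctrl.get_state(),ctrl.tcp_to_grasp)
for n in ["scene","side","wrist"]:
    p=cap(n,n+"0.png"); print(n,p["c2w"],p["camera_matrix"])
    for q in ["battery","dock","dock_bay","turntable","snackbox","container","tumbler","cup"]:
        f=ctrl.place_of(p,q)
        print(q,[(np.round(d["at"]),round(d["score"],2)) for d in f[:4]])
E
```

```text
{'time': 0.0, 'qpos': array([-0.1081,  0.4778,  0.0224,  1.5565, -0.0115,  1.1093, -0.0831]), 'dq': array([ 0.0008,  0.0002, -0.0014, -0.0009, -0.0001,  0.0011,  0.0013]), 'joint_torque': array([ -0.0005, -59.6444,   1.6077, -28.1195,   0.0124,   0.0094,
         0.    ]), 'tcp_pos': array([ 0.6744, -0.    ,  0.2303]), 'eef_rot': array([ 0.7071,  0.7071, -0.0007, -0.0006]), 'ft_force': array([0.0537, 0.1201, 0.3816]), 'moment': array([-0.006 , -0.0218, -0.0022]), 'gripper_force': 0.0, 'opening': 1.0021197970826785} 0.0187
scene [[-0.0879  0.8364 -0.5411  1.1332]
 [ 0.9961  0.0718 -0.0509  0.0437]
 [-0.0037 -0.5435 -0.8394  1.0307]
 [ 0.      0.      0.      1.    ]] [[484.3576   0.     328.0588]
 [  0.     484.3576 245.0378]
 [  0.       0.       1.    ]]
battery [(array([406., 241.]), 0.95), (array([410., 200.]), 0.71)]
dock [(array([244., 262.]), 0.61)]
dock_bay [(array([237., 259.]), 0.95)]
turntable [(array([396., 287.]), 0.74), (array([407., 328.]), 0.53)]
snackbox [(array([347., 278.]), 0.63)]
container [(array([448., 299.]), 0.59)]
tumbler [(array([410., 333.]), 0.86)]
cup [(a
[... 545 characters left out ...]
198.]), 0.55)]
cup [(array([382., 215.]), 0.85)]
wrist [[ 1.      0.0006 -0.0009  0.6761]
 [ 0.0003 -0.9518 -0.3067  0.0786]
 [-0.001   0.3067 -0.9518  0.3747]
 [ 0.      0.      0.      1.    ]] [[371.6483   0.     321.8753]
 [  0.     371.6483 243.5021]
 [  0.       0.       1.    ]]
battery [(array([ 5., 19.]), 0.82), (array([109.,  53.]), 0.59), (array([26., 71.]), 0.57), (array([324., 111.]), 0.19)]
dock [(array([221., 376.]), 0.58)]
dock_bay [(array([211., 395.]), 0.75)]
turntable [(array([215.,  54.]), 0.76)]
snackbox [(array([213., 180.]), 0.87)]
container [(array([328., 110.]), 0.55)]
tumbler [(array([343.,  22.]), 0.59)]
cup [(array([328., 112.]), 0.87), (array([220., 377.]), 0.5)]
```

View pics/scene0.png

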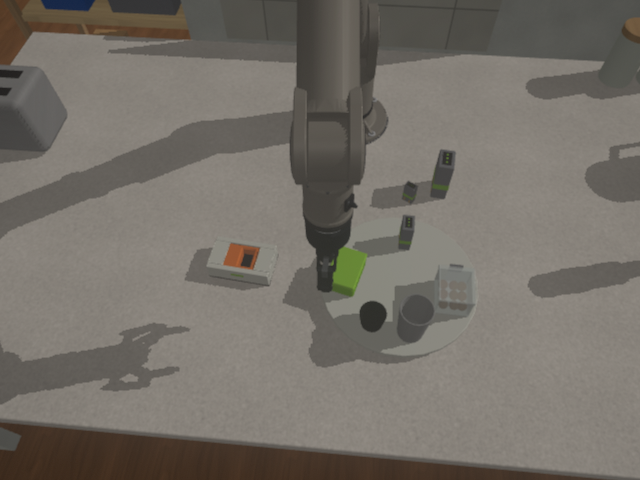

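View pics/side0.png

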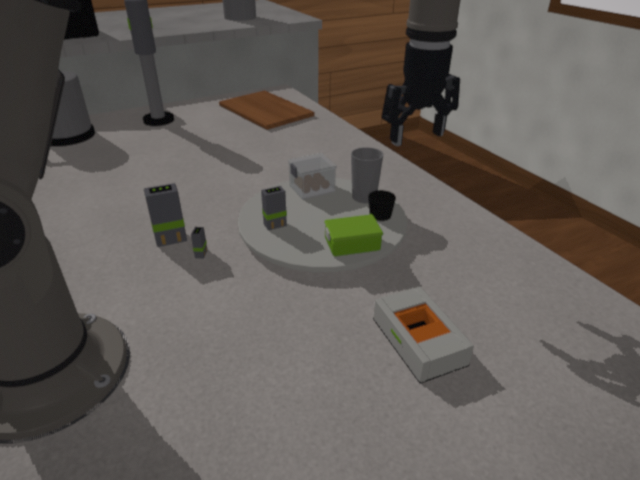

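View pics/wrist0.png

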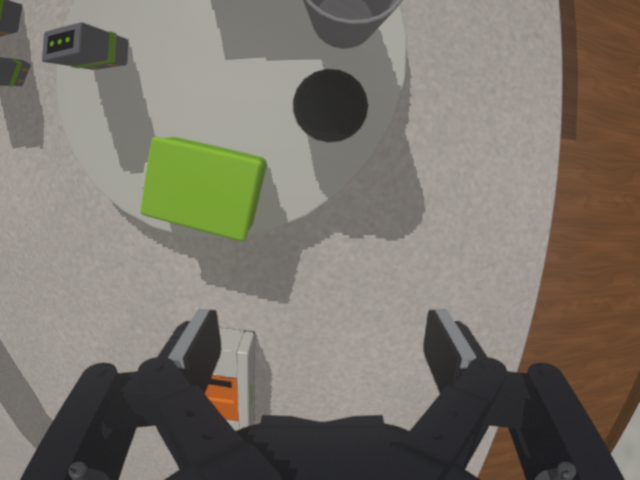

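The middle-sized battery is the one on the turntable: scene (406,232), side (274,207), wrist (85,46). The dock is at scene (243,262), with the hole at about (249,258). The snack box stands between the arm and the battery.

Run:
```python
from h import *
np.set_printoptions(precision=4,suppress=True)
P={n:cap(n) for n in ["scene","side","wrist"]}
for nm,o in dict(top=dict(scene=(408,218),side=(273,190),wrist=(61,42))).items():
    print(nm,tri(*[(P[n],uv) for n,uv in o.items()]),[atz(P[n],uv,.115) for n,uv in o.items()])
print("foot",atz(P["scene"],(406,241),.03),atz(P["wrist"],(109,53),.03))
for q,s,d,w,z in [("bay",(237,259),(423,322),(211,395),.042),("snack",(347,278),(351,243),(213,180),.03),("tumbler",(410,333),(364,198),(343,22),.03),("cup",(369,322),(382,215),(328,112),.03),("cont",(448,299),(314,190),None,.03),("tt",(396,287),(324,228),None,0.03)]:
    o=[(P["scene"],s),(P["side"],d)]+([(P["wrist"],w)] if w else [])
    print(q,tri(*o),[atz(p,uv,z)[:2] for p,uv in o])
# dock corners in side pic top z=.046
for uv in [(377,302),(427,289),(471,353),(422,380)]: print("side",uv,atz(P["side"],uv,.046))
for uv in [(212,241),(277,246),(272,276),(208,266)]: print("scene",uv,atz(P["scene"],uv,.046))
```

```text
top (array([0.4576, 0.1676, 0.1148]), [0.0045, 0.0012, 0.0037]) [array([0.4521, 0.1676, 0.115 ]), array([0.4578, 0.1655, 0.115 ]), array([0.4623, 0.168 , 0.115 ])]
foot [0.4599 0.174  0.03  ] [0.4595 0.1706 0.03  ]
bay (array([ 0.5457, -0.2249,  0.0392]), [0.0084, 0.0045, 0.0049]) [array([ 0.5541, -0.2295]), array([ 0.5436, -0.2218]), array([ 0.5425, -0.2202])]
snack (array([0.5707, 0.0346, 0.0264]), [0.0035, 0.0039, 0.0037]) [array([0.5766, 0.0357]), array([0.5661, 0.0343]), array([0.5713, 0.0314])]
tumbler (array([0.6963, 0.1843, 0.0211]), [0.0022, 0.0027, 0.0022]) [array([0.7025, 0.183 ]), array([0.6876, 0.1755]), array([0.6949, 0.1795])]
cup (array([0.6823, 0.093 , 0.0294]), [0.0017, 0.001, 0.001]) [array([0.6841, 0.092 ]), array([0.682 , 0.0938]), array([0.6813, 0.0931])]
cont (array([0.608 , 0.2719, 0.0243]), [0.0007, 0.0007]) [array([0.6115, 0.2701]), array([0.603 , 0.2637])]
tt (array([ 0.5711,  0.155 , -0.0056]), [0.0003, 0.0003]) [array([0.5907, 0.1509]), array([0.5446, 0.1079])]
side (377, 302) [ 0.5025 -0.1513  0.046 ]
side (427, 289) [ 0.5971 -0.1641  0.046 ]
side (471, 353) [ 0.5624 -0.3096  0.046 ]
side (422, 380) [ 0.4675 -0.3149  0.046 ]
scene (212, 241) [ 0.511  -0.2989  0.046 ]
scene (277, 246) [ 0.5118 -0.1389  0.046 ]
scene (272, 276) [ 0.5952 -0.1384  0.046 ]
scene (208, 266) [ 0.5814 -0.2929  0.046 ]
```

Request:
{"op": "drive_tool", "data": {"steps": [-0.4, 0.4, 0.1, 0, 1, -0.8, 0.8, 0.3, 0, 1, -1, 0.9, 0.3, 0, 1, -1, 0.9, 0.3, 0, 1, -1, 0.9, 0.3, 0, 1]}}

```text
time: 2.12
tcp_pos: [0.5247, 0.1358, 0.2769]
eef_rot: [0.706, 0.708, 0.001, 0.0]
ft_force: [0.7, 0.4, 0.2]
opening: 1.002
gripper_force: 0.0
```

Run:
```python
from h import *
p=cap("wrist","w1.png"); print(ctrl.get_state()["tcp_pos"],p["shot"])
for q in ["battery","snackbox"]:
    print(q,[(np.round(d["at"],1),round(d["score"],2),atz(p,d["at"],.03).round(4)) for d in ctrl.place_of(p,q)[:4]])
    for d in ctrl.regions_of(p,q)[:3]:
        m=d["mask"].astype(np.uint8);print(d["score"],cv2.boundingRect(m))
cv2.imwrite("pics/w1c.png",cv2.resize(p["img"][60:340,100:460,::-1],None,fx=2,fy=2))
```

```text
[0.52561633 0.13438192 0.27651557] 7
battery [(array([107.3,  98.5]), 0.8, array([0.2783, 0.2635, 0.03  ])), (array([138.4, 160.6]), 0.8, array([0.3173, 0.187 , 0.03  ])), (array([262.3, 169.3]), 0.79, array([0.4625, 0.1711, 0.03  ]))]
0.82 (221, 159, 62, 42)
0.75 (23, 75, 107, 46)
0.69 (105, 149, 43, 35)
snackbox [(array([359.7, 293.6]), 0.74, array([0.57  , 0.0275, 0.03  ]))]
0.74 (309, 257, 109, 88)
```

View pics/w1c.png

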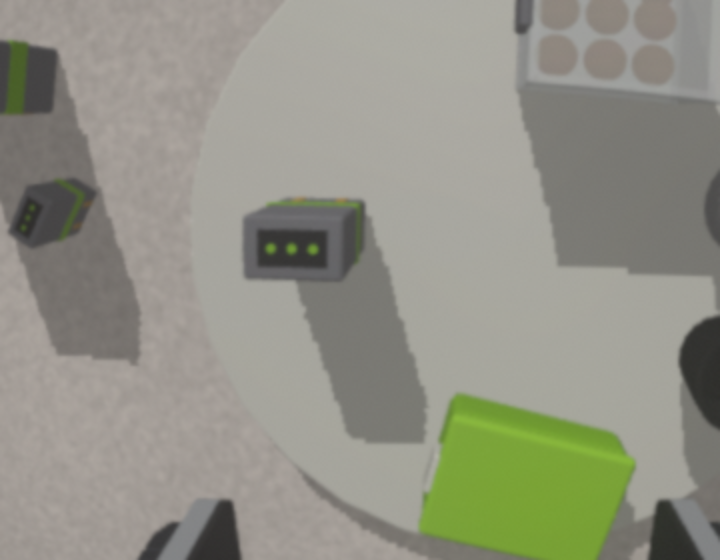

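The crop shows the battery's top face with corners at about (245,214), (352,208), (345,281) and (244,279). Its long side runs roughly along world x.

Run:
```python
from h import *
np.set_printoptions(precision=4,suppress=True)
p=cap("wrist")
C=[(245,214),(352,208),(345,281),(244,279)]
uv=[(a/2+100,b/2+60) for a,b in C]
for z in (.11,.115):
    X=np.array([atz(p,u,z) for u in uv]); print(z,X[:,:2].tolist(),X.mean(0))
    for i in range(4):
        d=X[(i+1)%4]-X[i]; print(np.linalg.norm(d).round(4),np.degrees(np.arctan2(d[1],d[0])).round(1))
# bottom right far corner + green band
for b in [(362,201)]: print(atz(p,(b[0]/2+100,b[1]/2+60),.03))
s=cap("scene");print(tri((p,np.mean(uv,0)),(s,(408,218))));
```

```text
0.11 [[0.4422739256515987, 0.18087478110424474], [0.48853025689044866, 0.18206883895144707], [0.4846709148457391, 0.1509053260784239], [0.4401909009190963, 0.1525797845131687]] [0.4639 0.1666 0.11  ]
0.0463 1.5
0.0314 -97.1
0.0445 177.8
0.0284 85.8
0.115 [[0.44365008550877183, 0.18138107071632628], [0.48915799505287366, 0.1825558088558541], [0.48536109668314553, 0.15189651775083718], [0.441600763857745, 0.15354388365606322]] [0.4649 0.1673 0.115 ]
0.0455 1.5
0.0309 -97.1
0.0438 177.8
0.0279 85.8
[0.4839 0.1779 0.03  ]
(array([0.4676, 0.1675, 0.1335]), [0.0029, 0.0029])
```

Request:
{"op": "drive_tool", "data": {"steps": [-0.2, 0.1, 0, -0.35, 1, -0.4, 0.22, 0, -0.7, 1, -0.41, 0.22, 0, -1, 1]}}

```text
time: 2.85
tcp_pos: [0.462, 0.1693, 0.2762]
eef_rot: [0.861, 0.509, -0.0, -0.0]
ft_force: [-0.7, 0.0, -0.3]
opening: 1.0
gripper_force: 0.0
```

Request:
{"op": "drive_tool", "data": {"steps": [0, 0, 0, -0.35, 1, 0, 0, 0, -0.7, 1, 0, 0, 0, -1, 1]}}

```text
time: 3.22
tcp_pos: [0.4639, 0.1676, 0.2761]
eef_rot: [0.96, 0.279, -0.0, 0.0]
ft_force: [-0.9, -0.3, -0.8]
opening: 1.0
gripper_force: 0.0
```

Request:
{"op": "drive_tool", "data": {"steps": [0, 0, 0, -0.35, 1, 0, 0, 0, -0.7, 1, 0, 0, 0, -1, 1, 0, 0, 0, -1, 1]}}

```text
time: 3.72
tcp_pos: [0.4639, 0.1677, 0.2761]
eef_rot: [0.999, 0.036, -0.0, 0.0]
ft_force: [0.0, 0.7, 0.6]
opening: 1.001
gripper_force: 0.0
```

Run:
```python
from h import *
p=cap("wrist","w2.png"); s=ctrl.get_state(); print(s["tcp_pos"],R.from_quat(s["eef_rot"]).as_matrix().round(3),s["qpos"].round(2))
for d in ctrl.regions_of(p,"battery")[:3]:
    m=d["mask"].astype(np.uint8);print(d["score"],cv2.boundingRect(m))
for d in ctrl.place_of(p,"battery")[:3]: print(d["at"],atz(p,d["at"],.03))
```

```text
[0.46377695 0.16776274 0.27615145] [[ 0.997  0.073 -0.   ]
 [ 0.073 -0.997 -0.   ]
 [-0.     0.    -1.   ]] [-0.52  0.13  0.05  1.93 -0.01  1.08 -1.96]
0.96 (302, 184, 38, 67)
0.78 (206, 322, 50, 102)
0.63 (284, 312, 31, 45)
[321.7, 203.6] [0.46228966 0.16763032 0.03      ]
[304.7, 319.1] [0.32119676 0.17793497 0.03      ]
[236.8, 340.3] [0.28221981 0.26185091 0.03      ]
```

View pics/w2.png

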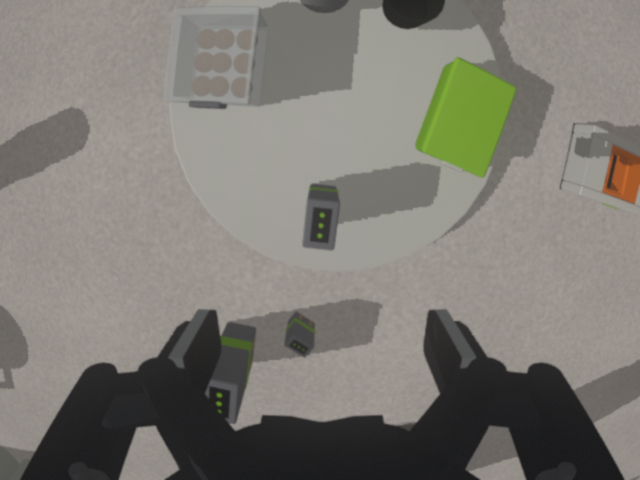

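Run:
```python
from h import *
np.set_printoptions(precision=4,suppress=True)
p=cap("wrist"); m=[d["mask"] for d in ctrl.regions_of(p,"battery") if d["mask"][220,320]][0]
cv2.imwrite("pics/w2c.png",cv2.resize(p["img"][170:270,260:380,::-1],None,fx=6,fy=6,interpolation=cv2.INTER_CUBIC))
```

```text
(no output)
```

View pics/w2c.png

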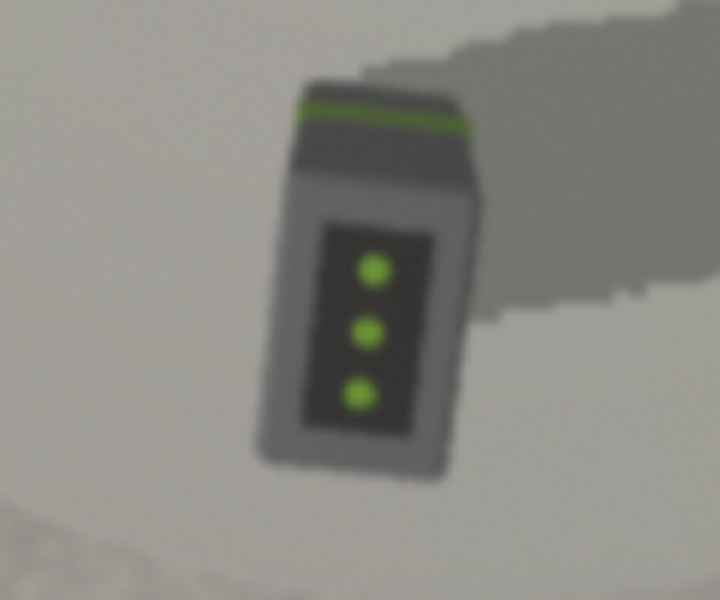

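Top face corners in this 6x crop are (288,172), (481,192), (447,480) and (257,462). The middle dot is at (367,332).

Run:
```python
from h import *
np.set_printoptions(precision=4,suppress=True)
p=cap("wrist")
f=lambda a,b:((a+.5)/6+260-.5,(b+.5)/6+170-.5)
uv=[f(*c) for c in [(288,172),(481,192),(447,480),(257,462)]]
X=np.array([atz(p,u,.115) for u in uv]); print(X.mean(0),atz(p,f(367,332),.115))
for i in range(4):
    d=X[(i+1)%4]-X[i]; print(np.linalg.norm(d).round(4),np.degrees(np.arctan2(d[1],d[0])).round(1))
d=atz(p,f(374,270),.115)-atz(p,f(359,394),.115);print(np.degrees(np.arctan2(d[1],d[0])))
# height: match vs first wrist place (tcp .5256,.1344)
o=dict(p);T=p["c2w"].copy();
E=np.eye(4);E[:3,:3]=R.from_quat([.706,.708,.001,0]).as_matrix();E[:3,3]=[.5256,.1344,.2765]
q=dict(p);q["c2w"]=E@p["hand_eye"]
print(tri((p,f(367,332)),(q,(292/2+100,249/2+60))))
s=ctrl.get_state();print(s["tcp_pos"])
```

```text
[0.4617 0.1685 0.115 ] [0.4612 0.1686 0.115 ]
0.027 -91.9
0.0426 178.3
0.0275 88.5
0.0427 -2.5
-2.557798025553942
(array([0.464 , 0.1688, 0.1247]), [0.0002, 0.0002])
[0.4636 0.1679 0.2763]
```

Request:
{"op": "drive_tool", "data": {"steps": [-0.01, 0, -0.3, -0.23, 1, -0.01, 0, -0.6, -0.23, 1, -0.01, 0, -0.8, -0.23, 1, -0.01, 0, -0.8, -0.23, 1]}}

```text
time: 4.53
tcp_pos: [0.4605, 0.1673, 0.1546]
eef_rot: [1.0, -0.022, -0.002, 0.001]
ft_force: [0.5, -0.3, 0.4]
opening: 1.004
gripper_force: 0.0
```

Request:
{"op": "drive_tool", "data": {"steps": [0, 0, -0.2, 0, 1, 0, 0, -0.4, 0, 1, 0, 0, -0.52, 0, 1, 0, 0, -0.52, 0, 0.8]}}

```text
time: 5.03
tcp_pos: [0.4623, 0.1681, 0.0787]
eef_rot: [1.0, -0.022, -0.0, 0.0]
ft_force: [0.2, 0.1, -0.1]
opening: 0.82
gripper_force: 0.0
```

Request:
{"op": "drive_tool", "data": {"steps": [0, 0, 0, 0, 0.4, 0, 0, 0, 0, 0, 0, 0, 0, 0, 0, 0, 0, 0, 0, 0, 0, 0, 0, 0, 0, 0, 0, 0, 0, 0], "force": 60}}

```text
time: 5.78
tcp_pos: [0.4629, 0.1685, 0.0796]
eef_rot: [1.0, -0.022, 0.001, -0.001]
ft_force: [-1.2, 0.4, 6.7]
opening: 0.322
gripper_force: 58.7
```

Request:
{"op": "drive_tool", "data": {"steps": [0, 0, 0.1, 0, 0, 0, 0, 0.4, 0, 0, 0, 0, 0.7, 0, 0, 0, 0, 1, 0, 0, 0, 0, 1, 0, 0, 0, 0, 1, 0, 0]}}

```text
time: 6.52
tcp_pos: [0.4614, 0.1677, 0.2282]
eef_rot: [1.0, -0.022, -0.0, 0.0]
ft_force: [-0.4, -0.5, -1.3]
opening: 0.32
gripper_force: 59.5
```

Request:
{"op": "drive_tool", "data": {"steps": [0, -0.35, 0, 0, 0, 0, -0.7, 0, 0, 0, 0, -1, 0, 0, 0]}}

```text
time: 6.9
tcp_pos: [0.4605, 0.0159, 0.2268]
eef_rot: [1.0, -0.022, -0.002, 0.001]
ft_force: [0.1, 0.4, -1.4]
opening: 0.319
gripper_force: 59.5
```

Request:
{"op": "drive_tool", "data": {"steps": [0, -0.35, 0, 0, 0, 0, -0.7, 0, 0, 0, 0, -1, 0, 0, 0]}}

```text
time: 7.28
tcp_pos: [0.4604, -0.1339, 0.2268]
eef_rot: [1.0, -0.023, -0.002, 0.0]
ft_force: [1.0, -0.1, -1.9]
opening: 0.321
gripper_force: 59.5
```

Request:
{"op": "drive_tool", "data": {"steps": [0, -0.3, 0, 0, 0, 0, -0.6, 0, 0, 0, 0, -0.6, 0, 0, 0, 0, -0.6, 0, 0, 0]}}

```text
time: 7.78
tcp_pos: [0.4612, -0.2211, 0.227]
eef_rot: [1.0, -0.022, -0.001, -0.0]
ft_force: [0.0, 0.3, -1.3]
opening: 0.318
gripper_force: 59.7
```

Run:
```python
from h import *
p=cap("wrist","w3.png"); s=ctrl.get_state(); print(s["tcp_pos"],s["qpos"].round(2))
for q in ["dock","dock_bay"]:
  for d in ctrl.place_of(p,q)[:2]: print(q,d["score"],d["at"],atz(p,d["at"],.042 if q!="dock" else 0))
for d in ctrl.regions_of(p,"dock")[:2]: print(d["score"],cv2.boundingRect(d["mask"].astype(np.uint8)))
```

```text
[ 0.46152368 -0.22065431  0.2272446 ] [ 0.02  0.22  0.36  1.96 -0.09  0.98 -1.2 ]
dock 0.89 [316.9, 123.8] [ 0.54374979 -0.21969515  0.        ]
dock_bay 0.84 [316.6, 121.5] [ 0.54550349 -0.2201111   0.042     ]
0.64 (231, 71, 176, 109)
0.25 (0, 11, 46, 55)
```

View pics/w3.png

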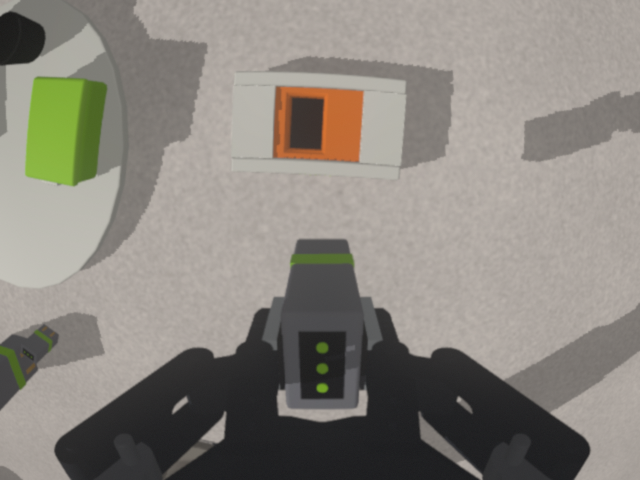

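The dock is at (318,124) and its dark hole at (306,124), left of the bay centre, so toward +y. The battery hangs straight in the fingers, with its far foot edge at row 240.

```bash
cat > dock.py <<'E'
from h import *
np.set_printoptions(precision=4,suppress=True)
p=cap("wrist"); s=ctrl.get_state(); print(s["tcp_pos"])
im=p["img"]; hsv=cv2.cvtColor(im,cv2.COLOR_RGB2HSV); ys,xs=np.mgrid[:480,:640]
box=(ys<235)&(xs>200)&(xs<440)
orange=((hsv[...,0]<20)&(hsv[...,1]>130)&(hsv[...,2]>60)&box).astype(np.uint8)
x,y,w,h=cv2.boundingRect(orange); print("orange bb",x,y,w,h)
hull=np.zeros_like(orange); c=np.vstack(cv2.findContours(orange,0,1)[0]); cv2.fillConvexPoly(hull,cv2.convexHull(c),1)
dark=((im.max(2)<90)&(hull>0)).astype(np.uint8)
n,l,st,_=cv2.connectedComponentsWithStats(dark); k=1+np.argmax(st[1:,4]); hole=(l==k).astype(np.uint8)
dm=max(ctrl.regions_of(p,"dock"),key=lambda d:d["mask"].sum())["mask"].astype(np.uint8)
def rect(m,z,name):
    c=max(cv2.findContours(m,0,1)[0],key=len)[:,0].astype(float)
    X=np.array([atz(p,u,z)[:2] for u in c])*1000
    r=cv2.minAreaRect(X.astype(np.float32)); print(name,z,np.round(r[0],1),np.round(r[1],1),round(r[2],1),"px",cv2.boundingRect(m))
rect(orange,.042,"orange"); rect(hull,.042,"hull"); rect(hole,.042,"hole"); rect(hole,.039,"hole"); rect(hole,.016,"hole"); rect(dm,.046,"dock")
E
python3 dock.py
python3 - <<'E'
import cv2
im=cv2.imread('pics/w3.png');cv2.imwrite('pics/w3c.png',cv2.resize(im[60:190,220:420],None,fx=4,fy=4,interpolation=cv2.INTER_CUBIC))
E
```

```text
[ 0.4621 -0.2209  0.2281]
orange bb 275 89 89 74
orange 0.042 [ 543.9 -220.7] [75.  62.5] 84.5 px (275, 89, 89, 74)
hull 0.042 [ 543.8 -220.8] [75.7 63.5] 84.4 px (275, 89, 89, 74)
hole 0.042 [ 544.8 -210.6] [26.9 44.3] 84.6 px (291, 99, 33, 51)
hole 0.039 [ 544.8 -210.5] [27.1 44.7] 84.6 px (291, 99, 33, 51)
hole 0.016 [ 545.  -209.6] [29.  47.8] 84.6 px (291, 99, 33, 51)
dock 0.046 [ 543.5 -220.7] [149.9  90.7] 84.3 px (232, 72, 175, 110)
```

View pics/w3c.png

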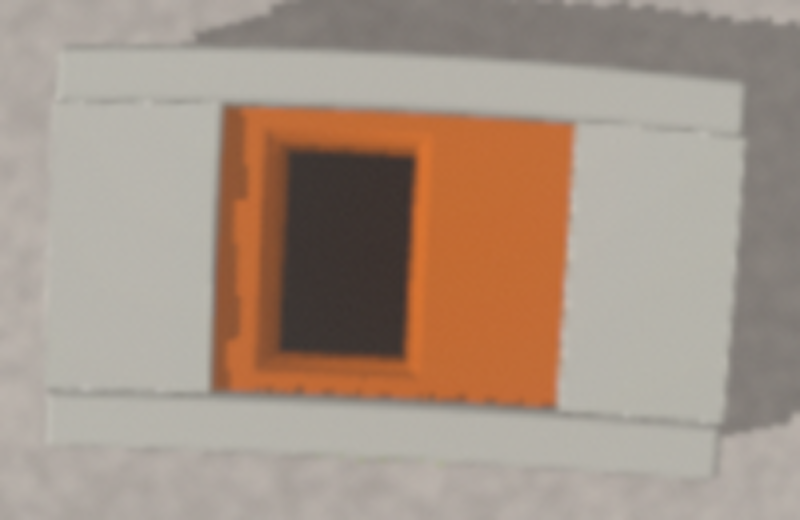

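Run:
```python
from h import *
np.set_printoptions(precision=4,suppress=True)
im=cv2.imread('pics/w3.png'); p=cap("wrist"); s=ctrl.get_state()
M=R.from_quat(s["eef_rot"]).as_matrix()
g=cv2.GaussianBlur(im,(3,3),0).astype(int).sum(2)
for r in (243,246,250): 
    d=np.abs(np.diff(g[r,270:380]));i=np.argsort(d)[-6:]+270;print(r,sorted(i))
d=np.abs(np.diff(g[225:256,323]));print("col",np.argsort(d)[-3:]+225)
for uv in [(296.5,240),(350.5,240),(323.5,239.5)]:
    X=atz(p,uv,s["tcp_pos"][2]-.0496); print(uv,M.T@(X-s["tcp_pos"]))
```

```text
243 [np.int64(294), np.int64(295), np.int64(296), np.int64(346), np.int64(347), np.int64(348)]
246 [np.int64(294), np.int64(295), np.int64(296), np.int64(347), np.int64(348), np.int64(349)]
250 [np.int64(293), np.int64(294), np.int64(295), np.int64(348), np.int64(349), np.int64(350)]
col [237 239 238]
(296.5, 240) [ 0.0193 -0.014   0.0496]
(350.5, 240) [0.0193 0.0154 0.0496]
(323.5, 239.5) [0.0195 0.0007 0.0496]
```

Request:
{"op": "drive_tool", "data": {"steps": [0.3, 0.07, 0, -0.11, 0, 0.57, 0.073, -0.2, -0.11, 0, 0.57, 0.073, -0.5, -0.11, 0, 0.57, 0.073, -0.75, -0.11, 0, 0.57, 0.073, -0.75, -0.11, 0, 0.57, 0.073, -0.75, -0.11, 0]}}

```text
time: 8.88
tcp_pos: [0.5485, -0.2114, 0.1173]
eef_rot: [0.999, -0.05, 0.001, 0.0]
ft_force: [-0.7, 0.4, -1.1]
opening: 0.322
gripper_force: 59.7
```

Run:
```python
from h import *
np.set_printoptions(precision=4,suppress=True)
s=ctrl.get_state(); M=R.from_quat(s["eef_rot"]).as_matrix(); t=s["tcp_pos"]; print(t,s["ft_force"],np.degrees(np.arctan2(M[1,0],M[0,0])), "tilt",M[:,2])
print("battery centre",t+M@[-.0022,0,.0496])
p=cap("wrist","w4.png"); q=cap("side"); 
a=p["img"][60:360,180:480,::-1]; b=q["img"][200:400,340:540,::-1]
cv2.imwrite("pics/w4c.png",np.hstack([cv2.resize(a,(400,400)),cv2.resize(b,(400,400))]))
```

```text
[ 0.5485 -0.2114  0.1173] [-0.6645  0.375  -1.1349] -5.68678404636906 tilt [ 0.0019 -0.0006 -1.    ]
battery centre [ 0.5464 -0.2112  0.0677]
```

View pics/w4c.png

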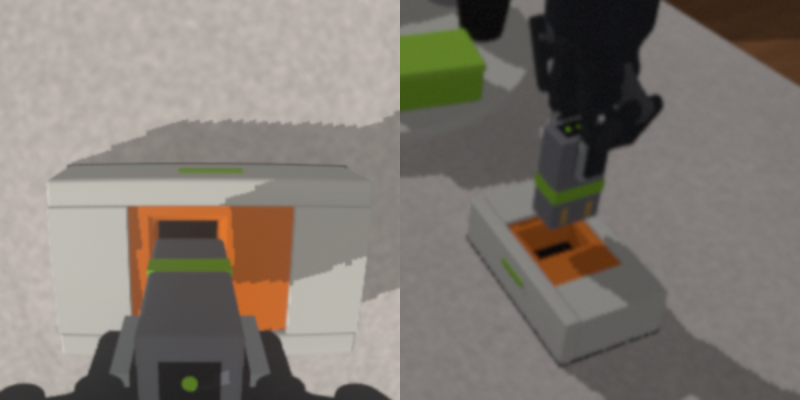

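Run:
```python
from h import *
np.set_printoptions(precision=4,suppress=True)
im=cv2.imread('pics/w4.png'); p=cap("wrist"); s=ctrl.get_state(); M=R.from_quat(s["eef_rot"]).as_matrix(); t=s["tcp_pos"]; print(t)
g=cv2.GaussianBlur(im,(3,3),0).astype(int)
def edges(v,o,n=8): 
    d=np.abs(np.diff(v,axis=0)).sum(1); return [(int(i+o),int(d[i])) for i in range(1,len(d)-1) if d[i]>=d[i-1] and d[i]>d[i+1] and d[i]>30]
for r in (229,232,235,244,248,251): print(r,edges(g[r,260:420],260))
print("col",edges(g[170:260,320],170))
l=lambda uv,z:(M.T@(atz(p,uv,z)-t))
np.save("/tmp/x.npy",0)
# candidates: 
for r in (229,232):
    for c in range(296,350,6): print(r,c,l((c,r),.016),l((c,r),.039)) if c in(296,302,338,344) else 0
```

```text
[ 0.5488 -0.2115  0.1178]
229 [(274, 76), (298, 34), (342, 68), (399, 40)]
232 [(275, 72), (298, 34), (342, 65), (399, 41)]
235 [(275, 76), (298, 33), (342, 63), (398, 45)]
244 [(275, 86), (347, 65), (398, 41)]
248 [(275, 87), (348, 59), (355, 31), (398, 40)]
251 [(275, 85), (292, 36), (349, 58), (355, 31), (397, 45)]
col [(194, 42), (213, 66), (224, 64)]
229 296 [ 0.0109 -0.0178  0.1018] [ 0.0174 -0.0161  0.0788]
229 302 [ 0.0109 -0.0137  0.1018] [ 0.0174 -0.0124  0.0788]
229 338 [0.0109 0.011  0.1018] [0.0174 0.01   0.0788]
229 344 [0.011  0.0152 0.1018] [0.0174 0.0137 0.0788]
232 296 [ 0.0088 -0.0178  0.1018] [ 0.0155 -0.0162  0.0788]
232 302 [ 0.0088 -0.0137  0.1018] [ 0.0155 -0.0124  0.0788]
232 338 [0.0088 0.0111 0.1018] [0.0155 0.01   0.0788]
232 344 [0.0088 0.0152 0.1018] [0.0155 0.0138 0.0788]
```

Request:
{"op": "drive_tool", "data": {"steps": [-0.009, 0.012, 0, 0, 0, -0.009, 0.012, -0.07, 0, 0, -0.009, 0.012, -0.14, 0, 0, -0.009, 0.012, -0.15, 0, 0, -0.009, 0.012, -0.165, 0, 0, -0.009, 0.012, -0.18, 0, 0, -0.009, 0.012, -0.18, 0, 0]}}

```text
time: 9.9
tcp_pos: [0.5462, -0.2094, 0.0888]
eef_rot: [0.999, -0.05, 0.0, 0.0]
ft_force: [0.1, -1.2, -1.6]
opening: 0.319
gripper_force: 59.9
```

Request:
{"op": "drive_tool", "data": {"steps": [0, 0, -0.01, 0, 0, 0, 0, -0.02, 0, 0, 0, 0, -0.03, 0, 0, 0, 0, -0.04, 0, 0, 0, 0, -0.04, 0, 0]}}

```text
time: 10.52
tcp_pos: [0.5461, -0.2094, 0.0827]
eef_rot: [0.999, -0.05, -0.0, 0.0]
ft_force: [-0.1, -2.0, -2.7]
opening: 0.317
gripper_force: 59.7
```

Request:
{"op": "drive_tool", "data": {"steps": [0, 0, -0.01, 0, 0, 0, 0, -0.02, 0, 0, 0, 0, -0.03, 0, 0, 0, 0, -0.04, 0, 0, 0, 0, -0.05, 0, 0, 0, 0, -0.06, 0, 0, 0, 0, -0.06, 0, 0]}}

```text
time: 11.4
tcp_pos: [0.5461, -0.2093, 0.0736]
eef_rot: [0.999, -0.05, -0.0, 0.0]
ft_force: [0.7, -1.4, -2.3]
opening: 0.324
gripper_force: 59.6
```

Foot at about 0.024, and it is sliding in freely. There are 8 mm left to the floor.

Request:
{"op": "drive_tool", "data": {"steps": [0, 0, -0.01, 0, 0, 0, 0, -0.02, 0, 0, 0, 0, -0.03, 0, 0, 0, 0, -0.035, 0, 0, 0, 0, -0.04, 0, 0, 0, 0, -0.04, 0, 0]}}

```text
time: 12.15
tcp_pos: [0.5461, -0.2093, 0.0677]
eef_rot: [0.999, -0.05, 0.0, 0.0]
ft_force: [0.6, -2.7, -1.1]
opening: 0.322
gripper_force: 59.8
```

Request:
{"op": "drive_tool", "data": {"steps": [0, 0, -0.004, 0, 0, 0, 0, -0.008, 0, 0, 0, 0, -0.008, 0, 0]}}

```text
time: 12.52
tcp_pos: [0.5462, -0.2093, 0.0666]
eef_rot: [0.999, -0.05, 0.0, 0.0]
ft_force: [0.4, -2.8, -0.9]
opening: 0.318
gripper_force: 59.9
```

Request:
{"op": "drive_tool", "data": {"steps": [0, 0, -0.004, 0, 0, 0, 0, -0.008, 0, 0, 0, 0, -0.008, 0, 0]}}

```text
time: 12.9
tcp_pos: [0.5462, -0.2093, 0.0657]
eef_rot: [0.999, -0.05, 0.0, 0.0]
ft_force: [-1.4, -3.2, 3.8]
opening: 0.321
gripper_force: 60.4
```

Request:
{"op": "drive_tool", "data": {"steps": [0, 0, -0.004, 0, 0, 0, 0, -0.008, 0, 0, 0, 0, -0.008, 0, 0]}}

```text
time: 13.28
tcp_pos: [0.5463, -0.2094, 0.0656]
eef_rot: [0.999, -0.05, 0.0, -0.0]
ft_force: [-5.2, -1.6, 14.9]
opening: 0.319
gripper_force: 62.1
```

The floor is reached: the force rises at TCP 0.0656, which puts the foot at 0.016. Now I'll ease off, release and retreat.

Request:
{"op": "drive_tool", "data": {"steps": [0, 0, 0.008, 0, 0, 0, 0, 0.008, 0, 0.4, 0, 0, 0.008, 0, 0.7, 0, 0, 0.008, 0, 1, 0, 0, 0.008, 0, 1, 0, 0, 0.1, 0, 1, 0, 0, 0.3, 0, 1, 0, 0, 0.6, 0, 1, 0, 0, 0.9, 0, 1, 0, 0, 0.9, 0, 1]}}

```text
time: 14.52
tcp_pos: [0.5486, -0.2104, 0.2041]
eef_rot: [0.999, -0.05, 0.004, 0.001]
ft_force: [-0.4, -0.6, -0.1]
opening: 1.001
gripper_force: 0.0
```

Run:
```python
from h import *
p=cap("wrist"); q=cap("side"); w=cap("scene")
print(ctrl.get_state()["tcp_pos"])
# battery top in scene/side
for c in (q,w):
  for d in ctrl.place_of(c,"battery")[:4]: print(c["name"],d["at"],round(d["score"],2),atz(c,d["at"],.016).round(4))
a=p["img"][60:360,180:480,::-1]; b=q["img"][100:400,240:540,::-1]
cv2.imwrite("pics/w5c.png",np.hstack([cv2.resize(a,(400,400)),cv2.resize(b,(400,400))]))
```

```text
[ 0.54564605 -0.20895112  0.1989383 ]
side [201.3, 255.3] 0.98 [0.2921 0.1543 0.016 ]
side [168.1, 242.2] 0.86 [0.2453 0.2307 0.016 ]
side [413.2, 332.4] 0.76 [ 0.534  -0.2137  0.016 ]
scene [248.4, 261.2] 0.91 [ 0.5427 -0.2077  0.016 ]
scene [438.8, 188.3] 0.75 [0.272  0.2638 0.016 ]
scene [408.5, 200.7] 0.59 [0.3215 0.1823 0.016 ]
```

View pics/w5c.png

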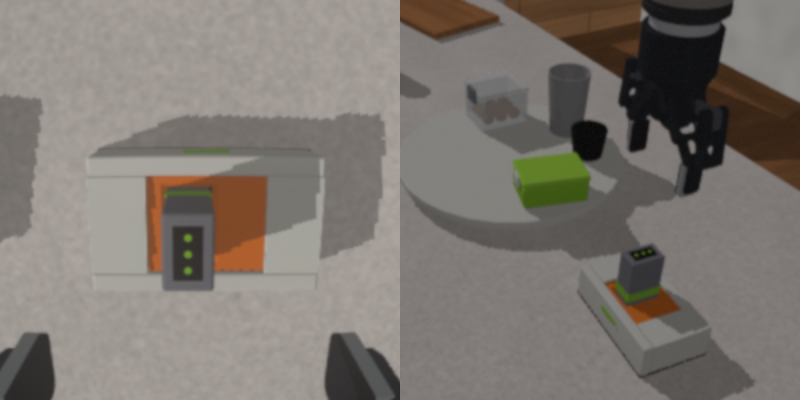

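The battery stands upright and seated in the socket. The gripper is clear of it, and the snack things have not moved.

```bash
python3 -c "
from plant import ctrl
print(ctrl.hand_in())"
```

```text
the job is handed in; nothing more can be done
None
```

The battery is plugged upright into the orange socket down to its floor and released, the snack things were left where they stood, and the job was handed in at about 15 s (hand-in returned no verdict).

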